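# Shut the run-in guard and drop its latch bar

### The arm

A 6-joint arm with a two-finger parallel gripper is mounted at the origin on the work surface. World frame = base frame: x ahead of the robot, y to its left, z up, the work surface at z = 0. Lengths are in m, angles in degrees, forces in N, time in s.
With the tool pointing down it reaches from about 0.35 to 0.875 m from the base axis. Payload 4.2 kg.
Tool frame: the origin (TCP) lies at the very end of the fingers, on their centre line; the grasp point (between the pads) lies 19 mm behind it (r.grip_point_offset is the distance from the TCP to the grasp point, in m); z points along the fingers, y is the line along which they close (so a half turn about z gives the same grasp; the last joint's range is limited). The gripper opens to 87 mm and grips with 3 to 60 N. Pads are 19 mm wide; open, the fingers measure 117 mm over their backs; the gripper's body (75 mm by 190 mm) begins 51 mm behind the grasp point.
Start: joints at [78.014, 22.042, 0.453, 0, -68.411, -14.817], TCP at [0.282, 0.558, 0.223] pointing down, gripper open.
Joint ranges: [-179.83, 179.83], [-69.29, 118.12], [-61.27, 80.66], [-181.25, 117.63], [-171.15, -9.14], [-177.46, 177.46]. Speed limits (degrees/s): [159.86, 159.86, 180, 180, 180, 180].

### API

Orientations are given as a 3x3 rotation matrix whose columns are the frame's x, y, z axes.
In Python, from station import r gives the robot as it stands.
- The arm moves only by the tool move_arm, never from a script. Its argument "series" is a list of rows, each a list of 3 entries, a list of its own where there are three numbers: the turn, a rotation vector about the tool's x, y, z as a fraction of full scale, then the shift along the tool's x, y, z as a fraction of full scale, then the opening, from 0 (shut) to 1 (fully open). A call has 1 to 12 rows; each row shifts and turns the commanded pose from where the row before left it, along the tool's axes as they then stand; what a row does not reach is not made up. Full scale, the value 1, is 0.5 m for a shift and 0.1 rad for a turn. A row lasts 1/10 s, in which the tool goes at most 50 mm and 8.59 degrees, less where a joint would pass 70% of its speed; a pose out of reach is approached as far as the arm can. A call with a number of a shift or a turn outside -1 to 1 is refused whole. A call with a gripper value outside its range is refused whole. The fingers move at their own pace and stop on an object; the grip force is fixed at half the most. Time passes only in rows, so rows that do not move let the fingers close. It gives the time, the measured TCP pose, the force, the opening and the grip force at its end, in the units of the state.
- r.sense(): the state, without advancing time (a new reading comes with each control period).
- r.capture(name): name is "side" or "top" or "wrist"; returns a dict with "img" (400x640x3 uint8, red, green, blue), "fx", "fy", "cx", "cy" (pixels), "k1" (the pictures are not rectified: a ray, as slopes to the right and down, at radius r is drawn at 1 + k1 r^2 times it, then the intrinsics apply), "origin" and "orientation" of the camera in the world. Camera axes: x right, y up, looking along -z (the intrinsics and any distortion apply to the point x, -y, -z); pixel columns grow to the right and rows downward; lengths in m; the calibration is good to about 2 mm. A picture is of the moment at which its call begins. There is no depth.
- r.finish_job(): hands the job in; it is judged then, once.
Trained networks look in the newest picture that a camera, given by its name, has taken for a name from the list of things; names that differ only in an ending like _2 or _b are one class to them, and where a whole thing is asked for, a point or a joint stands for the part that bears it (a point fixed in the world has none). Each returns a list of dicts, best first, with "score" (0 to 1); they miss things now and then, are a little off and sometimes report something else, mostly with a low value. They report only what shows in the picture. A call takes as long as a camera call.
- r.cut_out(target, camera): "pixels" (400x640 bool, what is visible of it) and "centre" ([column, row] in pixels, amid what is visible of it).
- r.pinpoint(target, camera): "centre" ([column, row] in pixels: a listed point, or the origin of a listed thing).
The state is a dict: "time_s": time; "joints": joint angles; "joint_velocities": joint speeds; "effort": joint torques, N m; "tcp_pos": TCP position; "ee_rot": TCP orientation; "wrist_force": force on the tool from outside, world axes, zero at the start; "moment": the same for the moment, N m; "gripper_width": opening from 0.0 (shut) to 1.0 (fully open); "gripper_force": force on a finger pad.
Only numpy, scipy, OpenCV 4.12 (cv2) and the standard library are available. Lean on these libraries where they do the work, as an engineer would, in place of code of your own. Each camera call takes 0.05 s, during which the arm holds its last target. There are 200 camera calls.

### The job

The bearing cartridge on the run-in stand is ready to spin: take the steel latch bar by its black grip, lift it clear of the red catch, swing the clear guard gate shut against its rubber buffer, and let the bar drop back down behind the catch so that the gate stays latched by itself. Press gently by feel (the catch is not always set to the same depth, and the catch and buffer must not be rammed), let go, and leave everything else on the bench where it is.

Things in the scene. Friction and masses are not known exactly. Their poses are not given: they have to be found in the camera images.
- guard: bearing run-in stand, fixed to the bench: grey base plate, aluminium frame (posts 165 mm high) with clear panels and roof, a silver cartridge on its spindle, a blue motor behind. Origin on the bench under the middle of the shut gate; x points from the gate into the guard (away from the worker), y towards the hinge side, z up. All offsets below are (x, y, z) in this frame in mm
- gate_hinge (a point): point on the gate's vertical hinge axis, at (0, 125, 150) of the guard, turned as the guard. The gate frame is 20 mm thick, 245 mm wide and reaches from 30 to 160 mm above the bench; shut, it lies along x = 0 from y = 115 to y = -130
- gate (a joint): gate angle in rad: 0 = in line with the guard front, growing as the free end swings out to the worker (-x); it can go to -0.09. Light hinge (0.06 N m friction), stays where it is left. Its stop tab meets the buffer somewhere between 0.06 and -0.05 and the latched gate rests somewhere between -0.053 and 0.053, as the catch is set
- latch (a joint): angle of the latch bar in rad: 0 = level on its rest, up to 0.17 (stop) as the nose is lifted; at 0.10 or more it passes over the catch. Steel, 8 mm thick, 25 mm high, yellow nose, about 0.36 kg, falls by gravity. Pivot on the gate's outer face, at (-17, 75, 150) of the guard when shut; nose end at y = -165; underside 137.5 mm above the bench when down
- latch_knob (a point): middle of the black round grip standing on the latch bar (24 mm thick, 42 mm tall, 170 to 212 mm above the bench when down): 150 mm along the bar from its pivot, 45 mm above the pivot line; at (-17, -75, 195) of the guard when gate and bar are at 0. Turned with the bar. Take it from above; only the bar (top 162 mm) and the gate's top (160 mm) lie below
- keep: clamp plate on the guard's free front post, origin at (52, -145, 117) of the guard, turned as the guard. It carries a slotted steel strike with the red catch and the rubber buffer, which are set together up to 14 mm further in or out (guard x) than the nominal points below; that setting is not measured and must be felt (or seen)
- catch (a point): nominal (not actual, see keep) top of the inner face of the red catch: at (-21, -158, 155.5) of the guard. The catch is an upright square tongue, 10 mm thick, 18 mm wide, without any ramp; its top is 18 mm above the lowered bar's underside. The latched bar lies behind it, its outer face against this inner face
- buffer (a point): nominal middle of the sprung rubber buffer's face, (2, -160, 87.5) of the guard. The steel stop tab on the gate's free edge meets it 2 mm before the bar can drop behind the catch. It yields 3 N per mm: 9 N of push at the grip just clears the catch, 12 to 16 N is sound, over 18 N (13 N at the buffer) harms it. Let go too soon, it pushes the gate out again; once down, the bar is held with about 6 N
- cartridge: loose silver bearing cartridge, 88 mm across, 50 mm high, origin under its middle; leave alone
- end_cap: black round end cap, 92 mm across, 18 mm high, origin under its middle; leave alone
- lock_collar: brass lock collar, a ring 48 mm across, 16 mm high, origin under its middle; leave alone
- nylon_bush: white nylon bush, a tube 34 mm across, 30 mm high, origin under its middle; leave alone
- grease_tin: steel and yellow grease tin, 90 mm across, 115 mm high, origin under its middle; leave alone
- spanner: steel spanner, 190 mm long, lying flat; leave alone
- punch: chrome punch, 13 mm thick, 145 mm long, upright in a grey spring clip holder, origin at its lower end; leave alone

How it is judged (in metres and radians):
On the way, in this order (a step that is already met when the one before it is completed fails the run):
1. the bar is lifted high enough to pass over the catch while the gate still stands open (value of joint latch above 0.085 rad and value of joint gate above 0.1 rad), for 0.1 s.
2. the gate is swung in with the bar still up, over the catch (value of joint latch above 0.06 rad and value of joint gate below 0.06 rad), for 0.05 s.
At the end, for the whole second after the job is handed in: the gate rests shut (gate angle between -0.065 and 0.065 rad), the latch bar is down behind the catch (within 0.03 rad of its rest) and the sprung buffer holds it there against the catch (more than 2.5 N), all at rest with nothing else holding it (value of joint gate between -0.065 and 0.065 rad and value of joint latch below 0.03 rad and velocity of joint gate between -0.05 and 0.05 rad/s and contact force between latch and keep above 2.5 N); the robot touches nothing.
It fails at once if the gate pressed or knocked on the buffer with more than 13 N (contact force between gate and buffer_c0 above 13 N).
It fails at once if the bar pressed or knocked on the catch with more than 13 N (contact force between latch and keep above 13 N).
It fails at once if a bystander on the bench moved more than 15 mm (distance of any of cartridge, end_cap, lock_collar, nylon_bush, grease_tin, spanner, punch from where it was at the start of the episode above 0.015 m).
It also fails if it takes over 51 s, if anything falls off the work surface, if the arm or the gripper's body presses on something with over 40 N, if the wrist force passes 120 N, or if a joint passes its speed limit or range.

## Working session

There is one attempt and no reset: what is moved stays moved. The work goes in short steps, Python scripts to look and compute and a tool call to move; the robot and the scene stay as the last step left them, time stands still between calls to the robot, and variables do not carry over. Pictures are saved under pics/ and viewed, at most 10 in all, crops included, and the job is handed in when it is done.

Besides the shell and the picture viewer there is one more tool, called after "Emit:" by a JSON object that holds its "method" and its "body". move_arm: Moves the arm, as the interface text tells. Its arguments: {"type":"object","properties":{"series":{"type":"array"}},"required":["series"]}

```bash
ls; mkdir -p pics
cat > h.py <<'E'
import numpy as np, cv2
from station import r
def ray(c,px):
    K=np.array([[c['fx'],0,c['cx']],[0,c['fy'],c['cy']],[0,0,1.]])
    u=cv2.undistortPoints(np.array([[px]],float),K,np.array([c['k1'],0,0,0,0.]))[0,0]
    d=np.array(c['orientation'])@np.array([u[0],-u[1],-1]); return np.array(c['origin']),d
def proj(c,p):
    q=np.array(c['orientation']).T@(np.array(p)-c['origin']); x,y=q[0]/-q[2],-q[1]/-q[2]
    s=1+c['k1']*(x*x+y*y); return np.array([c['cx']+c['fx']*x*s,c['cy']+c['fy']*y*s])
def atz(c,px,z):
    o,d=ray(c,px); return o+d*(z-o[2])/d[2]
def tri(rs):
    A=np.zeros((3,3));b=np.zeros(3)
    for o,d in rs:
        d=d/np.linalg.norm(d);M=np.eye(3)-np.outer(d,d);A+=M;b+=M@o
    return np.linalg.solve(A,b)
E
cat > a.py <<'E'
from h import *
C={}
for n in ['side','top','wrist']:
    c=r.capture(n);C[n]=c;cv2.imwrite(f'pics/a_{n}.png',c['img'][:,:,::-1])
    print(n,c['origin'])
    for t in ['guard','gate_hinge','latch_knob','keep','catch','buffer','cartridge']:
        print(t,[(np.round(d['centre'],1).tolist(),round(d['score'],2)) for d in r.pinpoint(t,n)[:2]])
s=r.sense();print(s['time_s'],s['tcp_pos'],np.round(s['ee_rot'],3).tolist(),s['wrist_force'])
E
python3 a.py; python3 -c "
import cv2,numpy as np
cv2.imwrite('pics/a.png',cv2.resize(np.vstack([cv2.imread('pics/a_side.png'),cv2.imread('pics/a_top.png')]),(480,600)))"
```

```text
pics
side [ 0.11520091 -0.74991299  0.93724327]
guard [([345.0, 231.8], 0.9)]
gate_hinge [([326.6, 169.9], 0.76), ([253.7, 175.0], 0.19)]
latch_knob [([323.5, 202.2], 0.64)]
keep [([396.1, 224.8], 0.9)]
catch [([375.6, 230.4], 0.76), ([413.2, 349.3], 0.29)]
buffer [([383.2, 250.2], 0.97)]
cartridge [([412.4, 348.6], 0.93)]
top [0.29648226 0.05146478 1.55250693]
guard []
gate_hinge [([289.5, 182.8], 0.96)]
latch_knob [([336.0, 210.5], 0.53), ([421.6, 205.2], 0.23)]
keep [([363.0, 167.1], 0.41)]
catch [([217.1, 219.5], 0.5), ([368.6, 187.9], 0.45)]
buffer [([368.5, 184.3], 0.4)]
cartridge [([420.3, 207.1], 0.93)]
wrist [0.3469982  0.52473158 0.38336419]
guard []
gate_hinge []
latch_knob []
keep []
catch []
buffer []
cartridge []
1.2 [0.28179055 0.55785913 0.22255074] [[0.893, -0.451, -0.0], [-0.451, -0.893, 0.0], [-0.0, -0.0, -1.0]] [0.04734529 0.12334548 0.38104001]
```

View pics/a_side.png

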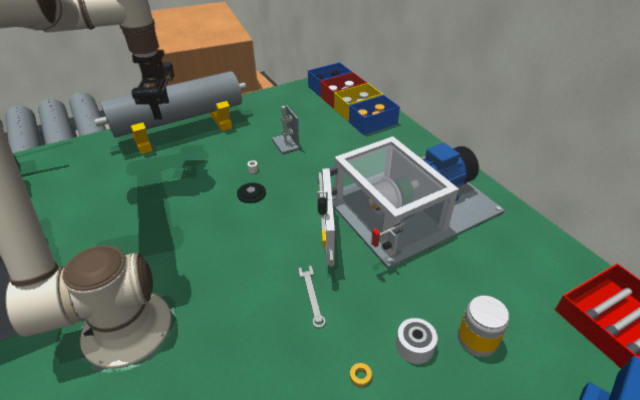

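View pics/a_top.png

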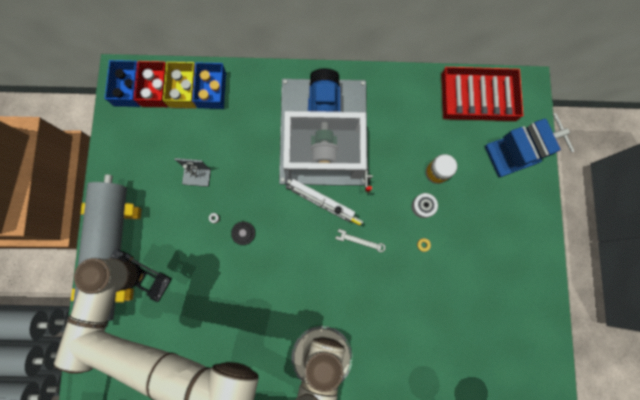

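The views show the gate standing open about 30° (side: grip near 323,203; top: hinge 289,183, grip around 323,200). The red catch is at side 376,237 and top 368,188.

```bash
cat > b.py <<'E'
from h import *
from scipy.optimize import least_squares
cs,ct=r.capture('side'),r.capture('top')
S={}
for t in ['guard','gate_hinge','keep','catch','buffer','latch_knob']:
    for n in ['side','top']:
        for d in r.pinpoint(t,n): S.setdefault((t,n),[]).append(d['centre']) 
for t in ['gate_hinge','keep','catch','buffer','latch_knob']:
    if (t,'side') in S:
        for q in S.get((t,'top'),[]):
            p=tri([ray(cs,S[t,'side'][0]),ray(ct,q)]);print(t,p.round(4),(proj(cs,p)-S[t,'side'][0]).round(1))
        z={'gate_hinge':.15,'keep':.117,'catch':.1555,'buffer':.0875,'latch_knob':.195}[t]
        print(t,'atz side',atz(cs,S[t,'side'][0],z).round(4),'top',[atz(ct,q,z).round(4).tolist() for q in S.get((t,'top'),[])])
pts={'guard':(0,0,0),'gate_hinge':(0,.125,.15),'keep':(.052,-.145,.117)}
C={'side':cs,'top':ct}
def W(v,p):
    c,s=np.cos(v[2]),np.sin(v[2]);return np.array([v[0]+c*p[0]-s*p[1],v[1]+s*p[0]+c*p[1],p[2]])
def f(v):
    e=[]
    for (t,n),q in S.items():
        if t in pts: e+=list((proj(C[n],W(v,pts[t]))-q[0]))
    # knob on the gate
    k=W(v,(0,.125,0)); a=v[3]; R=lambda x,y:(x*np.cos(a)+y*np.sin(a),-x*np.sin(a)+y*np.cos(a))
    x,y=R(-.017,-.2); K=W(v,(x,.125+y,.195))
    for n in C:
        if ('latch_knob',n) in S:e+=list(proj(C[n],K)-S['latch_knob',n][0])
    for t,p in (('catch',(-.021,-.158,.1555)),('buffer',(.002,-.16,.0875))):
        for n in C:
            for q in S.get((t,n),[])[:1]: e+=list(proj(C[n],W(v,(p[0]+v[4],p[1],p[2])))-q)
    return np.array(e)
sgn=1
o=least_squares(f,[.7,.05,0,.5,0],loss='soft_l1',x_scale=[.1,.1,.1,.1,.01])
print(o.x.round(4),o.fun.round(1),list(S)); a=o.x[3];v=o.x
for aa in (a,0):
  x,y=-.017*np.cos(aa)-.2*np.sin(aa),.017*np.sin(aa)-.2*np.cos(aa);print('knob',W(v,(x,.125+y,.195)))
E
python3 b.py
```

```text
gate_hinge [0.6127 0.1236 0.1578] [ 2.3 -0.6]
gate_hinge atz side [0.6108 0.1332 0.15  ] top [[0.6209, 0.1218, 0.15]]
keep [ 0.6793 -0.1382  0.1202] [ 1.8 -0.5]
keep [ 0.4972 -0.1755  0.236 ] [-49.3   2.2]
keep atz side [ 0.6764 -0.1349  0.117 ] top [[0.6847, -0.1407, 0.117], [0.4185, -0.1286, 0.117]]
catch [ 0.6009 -0.151   0.1459] [-0.7  0.2]
catch atz side [ 0.5967 -0.1586  0.1555] top [[0.5972, -0.1489, 0.1555]]
buffer [ 0.6218 -0.1575  0.0865] [-0.5  0.1]
buffer atz side [ 0.6224 -0.1585  0.0875] top [[0.6204, -0.1568, 0.0875]]
latch_knob [ 0.5039 -0.0468  0.2087] [ 0.8 -0.2]
latch_knob atz side [ 0.5092 -0.0333  0.195 ] top [[0.508, -0.0485, 0.195]]
[ 0.6193  0.0041  0.0512  0.5249 -0.0082] [ 1.2  1.2 -0.7 -0.1  1.4  0.6 -2.1  2.2  1.4  0.4 -0.7  1.6  0.7  2.3
 -2.2  0.4 -0.3 -1.1  1.8 -0.2 -0.9 -0.5 -0.2 -0.2] [('guard', 'side'), ('guard', 'top'), ('gate_hinge', 'side'), ('gate_hinge', 'top'), ('keep', 'side'), ('keep', 'top'), ('catch', 'side'), ('catch', 'top'), ('buffer', 'side'), ('buffer', 'top'), ('latch_knob', 'side'), ('latch_knob', 'top')]
knob [ 0.5065048  -0.04130607  0.195     ]
knob [ 0.60612954 -0.07169101  0.195     ]
```

Emit:
{"method": "move_arm", "body": {"series": [[[0,0,0],[0,0,-0.1],1],[[0,0,0],[0.072,0.066,0],1],[[0,0,0],[0.072,0.066,0],1],[[0,0,0],[0.072,0.066,0],1],[[0,0,0],[0.072,0.066,0],1],[[0,0,0],[0.072,0.066,0],1],[[0,0,0],[0.072,0.066,0],1],[[0,0,0],[0.072,0.066,0],1],[[0,0,0],[0.072,0.066,0],1],[[0,0,0],[0.072,0.066,0],1],[[0,0,0],[0.072,0.066,0],1],[[0,0,0],[0.072,0.066,0],1]]}}

```text
time_s: 3.1
tcp_pos: [0.4719, 0.0533, 0.2731]
ee_rot: [[0.893, -0.451, 0.001], [-0.451, -0.893, 0.0], [0.001, -0.001, -1.0]]
wrist_force: [0.7, -0.2, 0.0]
gripper_width: 1.002
gripper_force: 0.0
```

Emit:
{"method": "move_arm", "body": {"series": [[[0,0,1],[0,0,0],1],[[0,0,1],[0,0,0],1],[[0,0,1],[0,0,0],1],[[0,0,1],[0,0,0],1],[[0,0,1],[0,0,0],1],[[0,0,1],[0,0,0],1],[[0,0,1],[0,0,0],1],[[0,0,1],[0,0,0],0.7],[[0,0,1],[0,0,0],0.7],[[0,0,1],[0,0,0],0.7],[[0,0,1],[0,0,0],0.7],[[0,0,1],[0,0,0],0.7]]}}

```text
time_s: 4.3
tcp_pos: [0.4715, 0.0552, 0.2727]
ee_rot: [[-0.101, -0.995, 0.0], [-0.995, 0.101, 0.0], [-0.0, -0.0, -1.0]]
wrist_force: [-0.3, 0.8, -0.0]
gripper_width: 0.72
gripper_force: 0.0
```

Emit:
{"method": "move_arm", "body": {"series": [[[0,0,1],[0,0,0],0.7],[[0,0,1],[0,0,0],0.7],[[0,0,1],[0,0,0],0.7],[[0,0,0.76],[0,0,0],0.7],[[0,0,0],[0,0,0],0.7]]}}

```text
time_s: 4.8
tcp_pos: [0.4715, 0.0553, 0.2727]
ee_rot: [[-0.455, -0.89, 0.0], [-0.89, 0.455, 0.0], [-0.0, -0.0, -1.0]]
wrist_force: [0.1, -0.1, -0.5]
gripper_width: 0.696
gripper_force: 0.0
```

```bash
cat > c.py <<'E'
from h import *
import sys
c=r.capture('wrist');cv2.imwrite(f'pics/{sys.argv[1]}.png',c['img'][:,:,::-1])
s=r.sense();print(s['time_s'],s['tcp_pos'],np.round(s['ee_rot'],3).tolist(),np.round(s['wrist_force'],2),s['gripper_width'],np.round(s['joints'],1))
print(c['origin'],proj(c,(0.5065,-.0413,.195)))
for t,z in [('latch_knob',.195),('gate_hinge',.15),('catch',.1555),('buffer',.0875),('keep',.117)]:
    for d in r.pinpoint(t,'wrist'): print(t,np.round(d['centre'],1),round(d['score'],2),atz(c,d['centre'],z).round(4))
for d in r.cut_out('latch_knob','wrist')[:1]: print('cut',d['score'],d['centre'],d['pixels'].sum(),atz(c,d['centre'],.2))
E
python3 c.py w1
```

```text
4.85 [0.47153906 0.05526981 0.27266445] [[-0.454, -0.891, 0.0], [-0.891, 0.454, 0.0], [-0.0, -0.0, -1.0]] [-0.31 -0.3   0.06] 0.7004555273896158 [ 26.4   5.1 -14.8  -0.  -70.  -53.4]
[ 0.438425   -0.00989437  0.43345069] [221.4757861  122.62696223]
latch_knob [218.9 123.6] 0.88 [ 0.5087 -0.0416  0.195 ]
catch [76.7 55.1] 0.95 [ 0.5996 -0.1529  0.1555]
buffer [108.6  77.3] 0.81 [ 0.6217 -0.1534  0.0875]
keep [ 60.  113.5] 0.74 [ 0.6728 -0.1369  0.117 ]
cut 0.92 [230.8, 121.8] 4231 [ 0.49847006 -0.03791534  0.2       ]
```

View pics/w1.png

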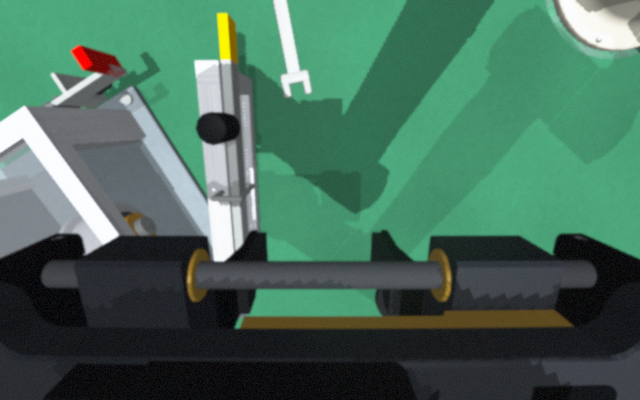

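The close view shows the grip at (218,125), the bar running up to the yellow nose at (228,35), and the catch at (90,58), which matches the estimate. I'll move above the grip.

Emit:
{"method": "move_arm", "body": {"series": [[[0,0,0],[0.046,-0.051,0],0.7],[[0,0,0],[0.046,-0.051,0],0.7],[[0,0,0],[0.047,-0.051,0],0.7],[[0,0,0],[0,0,0.06],0.7],[[0,0,0],[0,0,0],0.7],[[0,0,0],[0,0,0],0.7]]}}

```text
time_s: 5.75
tcp_pos: [0.5078, -0.0416, 0.2426]
ee_rot: [[-0.455, -0.89, -0.001], [-0.89, 0.455, -0.001], [0.001, 0.001, -1.0]]
wrist_force: [-0.4, 0.3, 1.4]
gripper_width: 0.697
gripper_force: 0.0
```

```bash
python3 c.py w2
```

```text
5.8 [ 0.50841525 -0.04121685  0.24346444] [[-0.455, -0.891, 0.001], [-0.891, 0.455, -0.001], [0.0, -0.001, -1.0]] [0.43 0.78 0.12] 0.7002026207210044 [ 13.6   9.9 -13.5   0.  -66.6 -40.7]
[ 0.47501438 -0.10657796  0.40347401] [320.56408503 221.00150431]
latch_knob [316.2 221.8] 0.89 [ 0.5096 -0.0422  0.195 ]
catch [156.6 138.4] 0.64 [ 0.5993 -0.1533  0.1555]
buffer [171.  144.4] 0.94 [ 0.6235 -0.154   0.0875]
buffer [156.5 139.4] 0.46 [ 0.6341 -0.1653  0.0875]
keep [126.5 184. ] 0.7 [ 0.6709 -0.138   0.117 ]
cut 0.86 [314.7, 211.0] 2595 [ 0.50604736 -0.05145185  0.2       ]
```

View pics/w2.png

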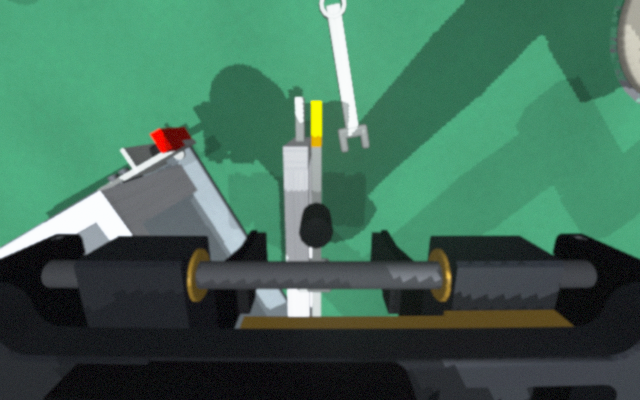

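The grip is centred between the open fingers (column 316) and the bar is parallel to the tool x axis. I'll descend and grip.

Emit:
{"method": "move_arm", "body": {"series": [[[0,0,0],[0,-0.002,0.044],0.7],[[0,0,0],[0,0,0.044],0.7],[[0,0,0],[0,0,0.044],0.7],[[0,0,0],[0,0,0],0.7],[[0,0,0],[0,0,0],0],[[0,0,0],[0,0,0],0],[[0,0,0],[0,0,0],0],[[0,0,0],[0,0,0],0],[[0,0,0],[0,0,0],0],[[0,0,0],[0,0,0],0]]}}

```text
time_s: 7.1
tcp_pos: [0.5092, -0.0419, 0.177]
ee_rot: [[-0.455, -0.89, 0.001], [-0.89, 0.455, 0.0], [-0.001, -0.001, -1.0]]
wrist_force: [-0.1, -0.9, 0.6]
gripper_width: 0.265
gripper_force: 30.0
```

Emit:
{"method": "move_arm", "body": {"series": [[[0,0.21,0],[-0.0011,0,-0.0063],0],[[0,0.21,0],[-0.0011,0,-0.0063],0],[[0,0.21,0],[-0.0011,0,-0.0063],0],[[0,0.21,0],[-0.0011,0,-0.0063],0],[[0,0.21,0],[-0.0011,0,-0.0063],0],[[0,0.21,0],[-0.0011,0,-0.0063],0],[[0,0,0],[0,0,0],0],[[0,0,0],[0,0,0],0]]}}

```text
time_s: 7.9
tcp_pos: [0.5109, -0.038, 0.1952]
ee_rot: [[-0.452, -0.89, -0.057], [-0.883, 0.455, -0.112], [0.126, 0.0, -0.992]]
wrist_force: [0.4, -0.2, -2.6]
gripper_width: 0.268
gripper_force: 30.0
```

Run:
```python
from h import *
for n in ['side']:
    c=r.capture(n);cv2.imwrite('pics/l_side.png',cv2.resize(c['img'][120:300,260:460,::-1],None,fx=3,fy=3,interpolation=2))
s=r.sense();print(s['time_s'],s['tcp_pos'],np.round(s['ee_rot'],3).tolist(),np.round(s['wrist_force'],2),np.round(s['joints'],1))
```

```text
7.95 [ 0.51084195 -0.03799755  0.19513482] [[-0.452, -0.89, -0.057], [-0.883, 0.456, -0.112], [0.125, 0.0, -0.992]] [ 0.39  0.24 -2.66] [ 17.1  14.1 -17.8   5.8 -63.2 -47. ]
```

View pics/l_side.png

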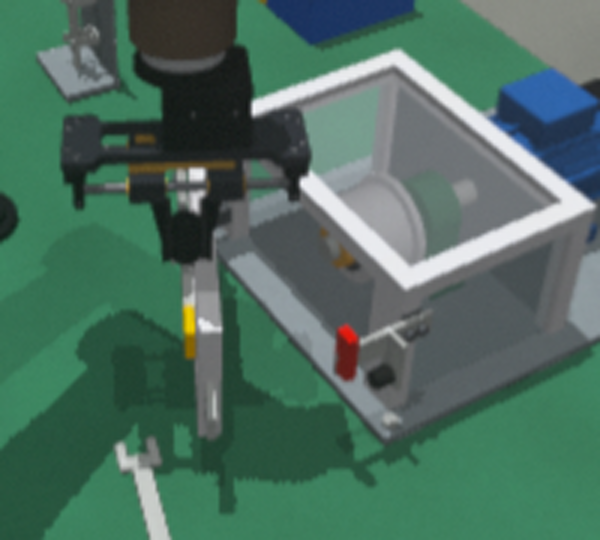

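The bar is lifted 0.125 rad with the gate still open (nose at about 190,330). I'll start swinging the gate in.

Emit:
{"method": "move_arm", "body": {"series": [[[0.05,0,-0.397],[0.0013,-0.0156,0.0002],0],[[0.05,0,-0.397],[0.0013,-0.0156,0.0002],0],[[0.05,0,-0.397],[0.0013,-0.0156,0.0002],0],[[0.05,0,-0.397],[0.0013,-0.0156,0.0002],0],[[0,0,0],[0,0,0],0],[[0,0,0],[0,0,0],0]]}}

```text
time_s: 8.55
tcp_pos: [0.5384, -0.0527, 0.1949]
ee_rot: [[-0.307, -0.951, -0.038], [-0.944, 0.309, -0.119], [0.125, -0.0, -0.992]]
wrist_force: [2.5, 1.4, -4.2]
gripper_width: 0.269
gripper_force: 30.0
```

```bash
cat > st.py <<'E'
from h import *
H=np.array([.6129,.1289]); s=r.sense(); d=np.array(s['tcp_pos'])[:2]-H; R=np.array(s['ee_rot']);F=np.array(s['wrist_force'])
print(s['time_s'],np.round(s['tcp_pos'],4),'rad',np.hypot(*d).round(4),'alpha',(-np.arctan2(d[1],d[0])-np.radians(92.04)).round(4),
 'toolalpha',(np.arctan2(-R[1,1],-R[0,1])*-1+.0512).round(4),'latch',np.arcsin(R[2,0]).round(4),'roll',R[2,1].round(4),'F tool',(R.T@F).round(2),'M',np.round(s['moment'],2))
E
python3 st.py
```

```text
8.55 [ 0.5384 -0.0527  0.1949] rad 0.1963 alpha 0.3535 toolalpha 0.3655 latch 0.125 roll -0.0001 F tool [-2.6  -1.99  3.89] M [ 1.08 -0.72 -0.08]
```

Emit:
{"method": "move_arm", "body": {"series": [[[0.05,0,-0.397],[0.0002,-0.0156,0.0002],0],[[0.05,0,-0.397],[0.0003,-0.0156,0.0002],0],[[0.05,0,-0.397],[0.0007,-0.0156,0.0002],0],[[0.05,0,-0.397],[0.0008,-0.0156,0.0002],0],[[0.05,0,-0.397],[0.0008,-0.0156,0.0002],0],[[0,0,0],[0,0,0],0],[[0,0,0],[0,0,0],0]]}}

```text
time_s: 9.25
tcp_pos: [0.5752, -0.0644, 0.1952]
ee_rot: [[-0.114, -0.993, -0.016], [-0.985, 0.115, -0.126], [0.127, 0.001, -0.992]]
wrist_force: [0.4, -4.4, -1.6]
gripper_width: 0.266
gripper_force: 30.0
```

```bash
python3 st.py; python3 c.py w3
```

```text
9.25 [ 0.5752 -0.0644  0.1952] rad 0.1969 alpha 0.1572 toolalpha 0.1661 latch 0.1275 roll 0.0012 F tool [ 4.13 -0.95  2.11] M [-0.88 -0.25 -0.19]
9.3 [ 0.57515988 -0.06431692  0.19519714] [[-0.113, -0.993, -0.016], [-0.985, 0.114, -0.126], [0.127, 0.001, -0.992]] [-0.3  -5.63 -1.53] 0.26731779778607645 [ 13.3  19.  -11.5   7.7 -62.3 -23.6]
[ 0.56959073 -0.11596139  0.36389555] [438.31942317 272.46653713]
latch_knob [319.6 260.9] 0.83 [ 0.5756 -0.0566  0.195 ]
catch [266.2 108. ] 0.78 [ 0.6005 -0.1533  0.1555]
buffer [256.7 122.6] 0.82 [ 0.6208 -0.1538  0.0875]
keep [193.  146.6] 0.77 [ 0.6696 -0.1371  0.117 ]
cut 0.77 [317.5, 215.6] 3419 [ 0.57354593 -0.0845928   0.2       ]
```

View pics/w3.png

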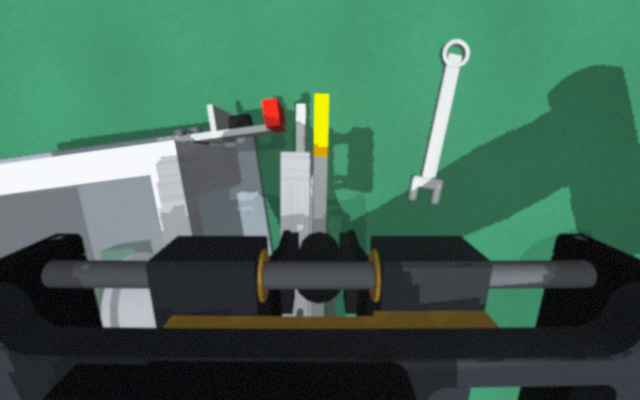

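The catch (270,113) lies just inside the raised bar (nose 321,120), so the approach looks right. I'll continue more slowly.

Emit:
{"method": "move_arm", "body": {"series": [[[0.025,0,-0.198],[0.0012,-0.0078,0.0001],0],[[0.025,0,-0.198],[0.0007,-0.0078,0.0001],0],[[0.025,0,-0.198],[0.0006,-0.0078,0.0001],0],[[0.012,0,-0.099],[0.0003,-0.0039,0.0001],0],[[0,0,0],[0,0,0],0],[[0,0,0],[0,0,0],0]]}}

```text
time_s: 10.2
tcp_pos: [0.5894, -0.0669, 0.1952]
ee_rot: [[-0.042, -0.999, -0.006], [-0.991, 0.043, -0.127], [0.127, 0.0, -0.992]]
wrist_force: [0.8, -5.8, -1.5]
gripper_width: 0.268
gripper_force: 30.0
```

```bash
python3 st.py
```

```text
10.2 [ 0.5894 -0.0669  0.1952] rad 0.1972 alpha 0.0839 toolalpha 0.0941 latch 0.1274 roll 0.0004 F tool [ 5.5  -1.09  2.24] M [-1.4  -0.25 -0.18]
```

Emit:
{"method": "move_arm", "body": {"series": [[[0.012,0,-0.099],[0.0012,-0.0039,0],0],[[0.012,0,-0.099],[0.0003,-0.0039,0],0],[[0.006,0,-0.05],[0.0002,-0.002,0],0],[[0.006,0,-0.05],[0.0002,-0.002,0],0],[[0,0,0],[0,0,0],0],[[0,0,0],[0,0,0],0]]}}

```text
time_s: 10.8
tcp_pos: [0.5954, -0.0676, 0.1952]
ee_rot: [[-0.012, -1.0, -0.002], [-0.992, 0.012, -0.126], [0.126, 0.0, -0.992]]
wrist_force: [0.5, -5.3, -1.1]
gripper_width: 0.269
gripper_force: 30.0
```

```bash
python3 st.py
```

```text
10.8 [ 0.5954 -0.0676  0.1952] rad 0.1973 alpha 0.0529 toolalpha 0.0637 latch 0.1268 roll 0.0003 F tool [ 5.09 -0.61  1.76] M [-1.2  -0.24 -0.16]
```

Emit:
{"method": "move_arm", "body": {"series": [[[0.003,0,-0.03],[0.0003,-0.0012,0],0],[[0.003,0,-0.03],[0.0003,-0.0012,0],0],[[0.003,0,-0.03],[0.0003,-0.0012,0],0],[[0.003,0,-0.03],[0.0003,-0.0012,0],0],[[0,0,0],[0,0,0],0]]}}

```text
time_s: 11.3
tcp_pos: [0.5978, -0.068, 0.1951]
ee_rot: [[-0.001, -1.0, -0.001], [-0.992, 0.001, -0.126], [0.126, 0.001, -0.992]]
wrist_force: [1.4, -6.1, -2.1]
gripper_width: 0.263
gripper_force: 30.0
```

```bash
python3 st.py
```

```text
11.3 [ 0.5978 -0.068   0.1951] rad 0.1975 alpha 0.041 toolalpha 0.0519 latch 0.1263 roll 0.0007 F tool [ 5.74 -1.45  2.86] M [-1.09 -0.18 -0.19]
```

Emit:
{"method": "move_arm", "body": {"series": [[[0.003,0,-0.03],[0.0006,-0.0012,0],0],[[0.003,0,-0.03],[0.0006,-0.0012,0],0],[[0.003,0,-0.03],[0.0003,-0.0012,0],0],[[0,0,0],[0,0,0],0]]}}

```text
time_s: 11.7
tcp_pos: [0.5997, -0.0682, 0.195]
ee_rot: [[0.008, -1.0, 0.0], [-0.992, -0.008, -0.125], [0.125, 0.001, -0.992]]
wrist_force: [0.8, -2.7, -2.3]
gripper_width: 0.265
gripper_force: 30.0
```

```bash
python3 st.py
```

```text
11.7 [ 0.5997 -0.0682  0.195 ] rad 0.1976 alpha 0.0313 toolalpha 0.0428 latch 0.1256 roll 0.0007 F tool [ 2.36 -0.74  2.65] M [-0.5  -0.3  -0.16]
```

Emit:
{"method": "move_arm", "body": {"series": [[[0.003,0,-0.03],[0.0005,-0.0012,0],0],[[0.003,0,-0.03],[0.0003,-0.0012,0],0],[[0,0,0],[0,0,0],0]]}}

```text
time_s: 12.0
tcp_pos: [0.6009, -0.0684, 0.1949]
ee_rot: [[0.014, -1.0, 0.001], [-0.992, -0.014, -0.125], [0.125, 0.001, -0.992]]
wrist_force: [0.4, -1.5, -3.4]
gripper_width: 0.268
gripper_force: 30.0
```

Emit:
{"method": "move_arm", "body": {"series": [[[0.003,0,-0.03],[0.0003,-0.0012,0],0],[[0,0,0],[0,0,0],0]]}}

```text
time_s: 12.2
tcp_pos: [0.6014, -0.0685, 0.195]
ee_rot: [[0.017, -1.0, 0.001], [-0.992, -0.017, -0.125], [0.125, 0.001, -0.992]]
wrist_force: [1.5, 0.6, -3.5]
gripper_width: 0.27
gripper_force: 30.0
```

```bash
python3 st.py
```

```text
12.2 [ 0.6014 -0.0685  0.195 ] rad 0.1977 alpha 0.0223 toolalpha 0.0337 latch 0.1251 roll 0.0009 F tool [-1.   -1.52  3.41] M [ 0.55 -0.38 -0.11]
```

Emit:
{"method": "move_arm", "body": {"series": [[[0.003,0,-0.03],[0.0001,-0.0012,0],0],[[0.003,0,-0.03],[0.0001,-0.0012,0],0],[[0,0,0],[0,0,0],0]]}}

```text
time_s: 12.5
tcp_pos: [0.6026, -0.0686, 0.1949]
ee_rot: [[0.023, -1.0, 0.002], [-0.992, -0.023, -0.125], [0.125, 0.001, -0.992]]
wrist_force: [0.7, 2.4, -3.9]
gripper_width: 0.271
gripper_force: 30.0
```

Emit:
{"method": "move_arm", "body": {"series": [[[0.003,0,-0.03],[0,-0.0012,0],0],[[0,0,0],[0,0,0],0]]}}

```text
time_s: 12.7
tcp_pos: [0.6032, -0.0686, 0.195]
ee_rot: [[0.026, -1.0, 0.002], [-0.992, -0.026, -0.125], [0.125, 0.001, -0.992]]
wrist_force: [1.1, 2.4, -4.4]
gripper_width: 0.265
gripper_force: 30.0
```

Emit:
{"method": "move_arm", "body": {"series": [[[0.003,0,-0.03],[-0.0001,-0.0012,0],0],[[0,0,0],[0,0,0],0]]}}

```text
time_s: 12.9
tcp_pos: [0.6038, -0.0687, 0.195]
ee_rot: [[0.029, -1.0, 0.002], [-0.992, -0.029, -0.125], [0.125, 0.001, -0.992]]
wrist_force: [1.0, 3.8, -4.9]
gripper_width: 0.267
gripper_force: 30.0
```

Emit:
{"method": "move_arm", "body": {"series": [[[0.003,0,-0.03],[-0.0001,-0.0012,0],0],[[0,0,0],[0,0,0],0]]}}

```text
time_s: 13.1
tcp_pos: [0.6042, -0.0687, 0.195]
ee_rot: [[0.032, -0.999, 0.002], [-0.992, -0.032, -0.125], [0.125, 0.002, -0.992]]
wrist_force: [1.2, 3.8, -4.2]
gripper_width: 0.267
gripper_force: 30.0
```

Emit:
{"method": "move_arm", "body": {"series": [[[0.003,0,-0.03],[-0.0001,-0.0012,0],0],[[0,0,0],[0,0,0],0]]}}

```text
time_s: 13.3
tcp_pos: [0.6044, -0.0688, 0.1949]
ee_rot: [[0.035, -0.999, 0.001], [-0.991, -0.035, -0.125], [0.125, 0.003, -0.992]]
wrist_force: [-1.6, 2.6, -3.7]
gripper_width: 0.265
gripper_force: 30.0
```

Contact with the buffer is felt. I'll press on in small steps.

Emit:
{"method": "move_arm", "body": {"series": [[[0,0,-0.02],[-0.0001,-0.0012,0],0],[[0,0,0],[0,0,0],0]]}}

```text
time_s: 13.5
tcp_pos: [0.6046, -0.0689, 0.1948]
ee_rot: [[0.037, -0.999, 0.001], [-0.991, -0.037, -0.126], [0.126, 0.004, -0.992]]
wrist_force: [-1.5, 4.0, -3.7]
gripper_width: 0.266
gripper_force: 30.0
```

Emit:
{"method": "move_arm", "body": {"series": [[[0,0,-0.02],[0,-0.0012,0],0],[[0,0,0],[0,0,0],0]]}}

```text
time_s: 13.7
tcp_pos: [0.6049, -0.069, 0.1946]
ee_rot: [[0.039, -0.999, -0.0], [-0.991, -0.039, -0.126], [0.126, 0.005, -0.992]]
wrist_force: [-3.2, 4.3, -4.0]
gripper_width: 0.265
gripper_force: 30.0
```

```bash
python3 st.py
```

```text
13.7 [ 0.6049 -0.069   0.1946] rad 0.198 alpha 0.0047 toolalpha 0.0125 latch 0.1259 roll 0.0051 F tool [-4.91  2.97  3.4 ] M [ 1.59  0.83 -0.34]
```

Emit:
{"method": "move_arm", "body": {"series": [[[0,0,-0.01],[0,-0.0014,0],0],[[0,0,0],[0,0,0],0]]}}

```text
time_s: 13.9
tcp_pos: [0.6051, -0.069, 0.1945]
ee_rot: [[0.04, -0.999, -0.002], [-0.991, -0.039, -0.126], [0.126, 0.007, -0.992]]
wrist_force: [-4.6, 2.9, -4.5]
gripper_width: 0.267
gripper_force: 30.0
```

Emit:
{"method": "move_arm", "body": {"series": [[[0,0,-0.01],[0.0001,-0.0014,0],0],[[0,0,0],[0,0,0],0]]}}

```text
time_s: 14.1
tcp_pos: [0.6053, -0.0691, 0.1943]
ee_rot: [[0.041, -0.999, -0.003], [-0.991, -0.04, -0.126], [0.126, 0.008, -0.992]]
wrist_force: [-5.2, 3.2, -3.5]
gripper_width: 0.268
gripper_force: 30.0
```

Emit:
{"method": "move_arm", "body": {"series": [[[0,0,-0.01],[0.0001,-0.0014,0],0],[[0,0,0],[0,0,0],0]]}}

```text
time_s: 14.3
tcp_pos: [0.6054, -0.0692, 0.194]
ee_rot: [[0.042, -0.999, -0.004], [-0.991, -0.041, -0.126], [0.126, 0.009, -0.992]]
wrist_force: [-6.1, 4.5, -4.6]
gripper_width: 0.265
gripper_force: 30.1
```

Emit:
{"method": "move_arm", "body": {"series": [[[0,0,0],[0,-0.002,-0.0005],0],[[0,0,0],[0,-0.001,0],0],[[0,0,0],[0,0,0],0]]}}

```text
time_s: 14.6
tcp_pos: [0.6057, -0.0693, 0.1939]
ee_rot: [[0.042, -0.999, -0.007], [-0.991, -0.04, -0.126], [0.126, 0.012, -0.992]]
wrist_force: [-9.1, 3.6, -4.6]
gripper_width: 0.266
gripper_force: 30.1
```

Emit:
{"method": "move_arm", "body": {"series": [[[0,0,0],[0,-0.002,-0.0005],0],[[0,0,0],[0,-0.001,0],0],[[0,0,0],[0,0,0],0]]}}

```text
time_s: 14.9
tcp_pos: [0.606, -0.0694, 0.1936]
ee_rot: [[0.042, -0.999, -0.01], [-0.991, -0.04, -0.126], [0.126, 0.015, -0.992]]
wrist_force: [-11.8, 3.6, -3.1]
gripper_width: 0.271
gripper_force: 30.2
```

```bash
python3 st.py
```

```text
14.9 [ 0.606  -0.0694  0.1936] rad 0.1984 alpha -0.0007 toolalpha 0.011 latch 0.1262 roll 0.0153 F tool [-4.43 11.55  2.72] M [ 1.69  2.77 -0.5 ]
```

Emit:
{"method": "move_arm", "body": {"series": [[[0,0,0],[0,-0.002,0],0],[[0,0,0],[0,0,0],0],[[0,0,0],[0,0,0],0]]}}

```text
time_s: 15.2
tcp_pos: [0.6062, -0.0695, 0.1933]
ee_rot: [[0.042, -0.999, -0.012], [-0.991, -0.04, -0.127], [0.126, 0.017, -0.992]]
wrist_force: [-12.9, 3.1, -3.8]
gripper_width: 0.268
gripper_force: 30.2
```

```bash
python3 st.py;python3 c.py w4
```

```text
15.2 [ 0.6062 -0.0695  0.1933] rad 0.1985 alpha -0.0017 toolalpha 0.0111 latch 0.1263 roll 0.0172 F tool [-4.1  12.73  3.54] M [ 1.69  3.07 -0.53]
15.25 [ 0.60616121 -0.06945297  0.19333369] [[0.042, -0.999, -0.012], [-0.991, -0.04, -0.127], [0.126, 0.017, -0.992]] [-12.39   3.47  -2.78] 0.2662944698393603 [ 12.1  21.9  -7.3   7.8 -63.2 -13.5]
[ 0.61132196 -0.12142078  0.36199462] [482.11145767 299.37089451]
latch_knob [319.1 261.2] 0.96 [ 0.6057 -0.0622  0.195 ]
catch [330.3 112.6] 0.96 [ 0.6011 -0.1518  0.1555]
buffer [302.3 119.6] 0.95 [ 0.6223 -0.1547  0.0875]
keep [237.2 131.8] 0.56 [ 0.6727 -0.1396  0.117 ]
cut 0.65 [319.2, 217.9] 3243 [ 0.60683129 -0.0888211   0.2       ]
```

View pics/w4.png

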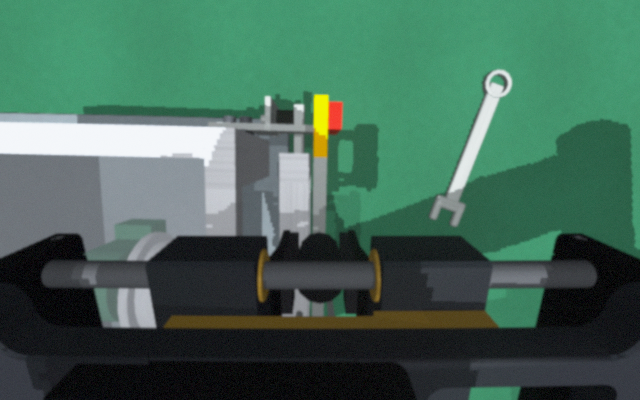

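The red catch (336,115) now lies just outside the bar's nose (321,120), with the push at about 13 N. I'll lower the bar carefully.

Emit:
{"method": "move_arm", "body": {"series": [[[0,-0.21,0],[0.0011,0,0.0063],0],[[0,-0.1,0],[0.0005,0,0.003],0],[[0,0,0],[0,0,0],0]]}}

```text
time_s: 15.85
tcp_pos: [0.6062, -0.0708, 0.1886]
ee_rot: [[0.041, -0.999, -0.014], [-0.995, -0.04, -0.095], [0.094, 0.017, -0.995]]
wrist_force: [-12.8, 3.5, -3.6]
gripper_width: 0.27
gripper_force: 30.2
```

Emit:
{"method": "move_arm", "body": {"series": [[[0,-0.1,0],[0.0005,0,0.003],0],[[0,0,0],[0,0,0],0]]}}

```text
time_s: 16.05
tcp_pos: [0.6062, -0.0711, 0.1872]
ee_rot: [[0.042, -0.999, -0.014], [-0.996, -0.04, -0.085], [0.084, 0.017, -0.996]]
wrist_force: [-13.2, 3.9, -5.0]
gripper_width: 0.271
gripper_force: 30.2
```

Emit:
{"method": "move_arm", "body": {"series": [[[0,-0.1,0],[0.0005,0,0.003],0],[[0,-0.1,0],[0.0005,0,0.003],0],[[0,0,0],[0,0,0],0]]}}

```text
time_s: 16.35
tcp_pos: [0.6062, -0.0718, 0.1843]
ee_rot: [[0.041, -0.999, -0.015], [-0.997, -0.04, -0.065], [0.064, 0.017, -0.998]]
wrist_force: [-12.5, 4.5, -4.4]
gripper_width: 0.267
gripper_force: 30.2
```

Emit:
{"method": "move_arm", "body": {"series": [[[0,-0.1,0],[0.0005,0,0.003],0],[[0,-0.1,0],[0.0005,0,0.003],0],[[0,0,0],[0,0,0],0]]}}

```text
time_s: 16.65
tcp_pos: [0.6062, -0.0724, 0.1813]
ee_rot: [[0.041, -0.999, -0.016], [-0.998, -0.041, -0.045], [0.044, 0.017, -0.999]]
wrist_force: [-12.0, 3.4, -4.4]
gripper_width: 0.267
gripper_force: 30.2
```

Emit:
{"method": "move_arm", "body": {"series": [[[0,-0.1,0],[0.0005,0,0.003],0],[[0,-0.1,0],[0.0005,0,0.003],0],[[0,0,0],[0,0,0],0]]}}

```text
time_s: 16.95
tcp_pos: [0.6062, -0.073, 0.1783]
ee_rot: [[0.041, -0.999, -0.016], [-0.999, -0.041, -0.025], [0.024, 0.017, -1.0]]
wrist_force: [-12.1, 4.0, -4.0]
gripper_width: 0.269
gripper_force: 30.2
```

```bash
python3 st.py
```

```text
16.95 [ 0.6062 -0.073   0.1783] rad 0.202 alpha -0.0025 toolalpha 0.0103 latch 0.0242 roll 0.0175 F tool [-4.57 11.91  4.07] M [ 1.42  2.93 -0.24]
```

Emit:
{"method": "move_arm", "body": {"series": [[[0,-0.1,0],[0.0004,0,0.003],0],[[0,-0.1,0],[0.0004,0,0.003],0],[[0,0,0],[0,0,0],0]]}}

```text
time_s: 17.25
tcp_pos: [0.6066, -0.0731, 0.177]
ee_rot: [[0.042, -0.999, -0.016], [-0.999, -0.042, -0.005], [0.004, 0.016, -1.0]]
wrist_force: [-13.5, 6.4, 1.7]
gripper_width: 0.272
gripper_force: 30.2
```

Emit:
{"method": "move_arm", "body": {"series": [[[0,-0.05,0],[0.0002,0,0.0015],0],[[0,0,0],[0,0,0],0]]}}

```text
time_s: 17.45
tcp_pos: [0.6067, -0.0731, 0.1769]
ee_rot: [[0.042, -0.999, -0.015], [-0.999, -0.042, -0.0], [-0.0, 0.015, -1.0]]
wrist_force: [-14.5, 6.5, 2.6]
gripper_width: 0.266
gripper_force: 30.2
```

The bar is down on its rest. I'll ease the push so that the catch takes the load softly.

Emit:
{"method": "move_arm", "body": {"series": [[[0,0,0],[0,0.0015,0],0],[[0,0,0],[0,0.0015,0],0],[[0,0,0],[0,0.0015,0],0],[[0,0,0],[0,0.0015,0],0],[[0,0,0],[0,0.0015,0],0],[[0,0,0],[0,0,0],0]]}}

```text
time_s: 18.05
tcp_pos: [0.6056, -0.073, 0.1769]
ee_rot: [[0.042, -0.999, -0.009], [-0.999, -0.042, -0.0], [-0.0, 0.009, -1.0]]
wrist_force: [-8.5, 5.9, 0.6]
gripper_width: 0.268
gripper_force: 30.1
```

```bash
python3 st.py
```

```text
18.05 [ 0.6056 -0.073   0.1769] rad 0.202 alpha 0.0004 toolalpha 0.0088 latch -0.0004 roll 0.0092 F tool [-6.25  8.29 -0.53] M [ 1.62  2.03 -0.21]
```

Emit:
{"method": "move_arm", "body": {"series": [[[0,0,0],[0,0.0015,0],0],[[0,0,0],[0,0.0015,0],0],[[0,0,0],[0,0,0],0]]}}

```text
time_s: 18.35
tcp_pos: [0.6056, -0.073, 0.177]
ee_rot: [[0.043, -0.999, -0.006], [-0.999, -0.043, 0.0], [-0.0, 0.006, -1.0]]
wrist_force: [-4.8, 5.4, -2.6]
gripper_width: 0.27
gripper_force: 30.0
```

Emit:
{"method": "move_arm", "body": {"series": [[[0,0,0],[0,0.0015,0],0],[[0,0,0],[0,0.0015,0],0],[[0,0,0],[0,0,0],0]]}}

```text
time_s: 18.65
tcp_pos: [0.6056, -0.073, 0.177]
ee_rot: [[0.043, -0.999, -0.003], [-0.999, -0.043, 0.0], [-0.0, 0.003, -1.0]]
wrist_force: [-1.4, 4.6, -4.7]
gripper_width: 0.27
gripper_force: 30.0
```

```bash
python3 st.py
```

```text
18.65 [ 0.6056 -0.073   0.177 ] rad 0.202 alpha 0.0005 toolalpha 0.0086 latch -0.0002 roll 0.0025 F tool [-4.63  1.21  4.68] M [ 1.49  0.23 -0.24]
```

The position stays fixed at 0.6056 while the force falls off, so the catch is holding. I'll release and retreat upward.

Emit:
{"method": "move_arm", "body": {"series": [[[0,0,0],[0,0,0],0.6],[[0,0,0],[0,0,0],0.6],[[0,0,0],[0,0,0],0.6],[[0,0,0],[0,0,0],0.6],[[0,0,0],[0,0,-0.04],0.6],[[0,0,0],[0,0,-0.08],0.6],[[0,0,0],[0,0,-0.08],0.6],[[0,0,0],[0,0,0],0.6],[[0,0,0],[0,0,0],0.6]]}}

```text
time_s: 19.55
tcp_pos: [0.6062, -0.0733, 0.2785]
ee_rot: [[0.042, -0.999, 0.001], [-0.999, -0.042, 0.0], [-0.0, -0.001, -1.0]]
wrist_force: [-1.1, -0.2, -1.6]
gripper_width: 0.596
gripper_force: 0.0
```

```bash
python3 st.py;python3 c.py w5
python3 - <<'E'
from h import *
c=r.capture('side');a=cv2.resize(c['img'][120:300,260:460,::-1],None,fx=2.2,fy=2.2,interpolation=2)
b=cv2.resize(cv2.imread('pics/w5.png'),None,fx=.55,fy=.55)
a=np.pad(a,((0,0),(0,0),(0,0)));o=np.zeros((a.shape[0],a.shape[1]+b.shape[1],3),np.uint8);o[:,:a.shape[1]]=a;o[:b.shape[0],a.shape[1]:]=b
print(o.shape);cv2.imwrite('pics/fin.png',o)
E
```

```text
19.55 [ 0.6062 -0.0733  0.2785] rad 0.2024 alpha -0.0025 toolalpha 0.0093 latch -0.0004 roll -0.0006 F tool [0.14 1.07 1.63] M [ 0.1  -0.05 -0.02]
19.6 [ 0.60547051 -0.07327157  0.27689038] [[0.042, -0.999, -0.003], [-0.999, -0.042, 0.0], [-0.0, 0.003, -1.0]] [-0.29  0.8   0.14] 0.6004409347117089 [  8.3  18.9   3.5  -0.  -74.8  -5.9]
[ 0.60931391 -0.14646906  0.43929039] [429.63926093 246.48486739]
latch_knob [318.6 208.5] 0.86 [ 0.6062 -0.0723  0.195 ]
latch_knob [306.1 219.1] 0.26 [ 0.6166 -0.0624  0.195 ]
catch [329.9 110.1] 0.85 [ 0.5994 -0.154   0.1555]
buffer [308.1 112. ] 0.8 [ 0.6215 -0.1527  0.0875]
keep [257.4 123.3] 0.84 [ 0.6729 -0.1387  0.117 ]
cut 0.76 [318.5, 202.4] 1976 [ 0.6066129  -0.07912611  0.2       ]
(396, 792, 3)
```

View pics/fin.png

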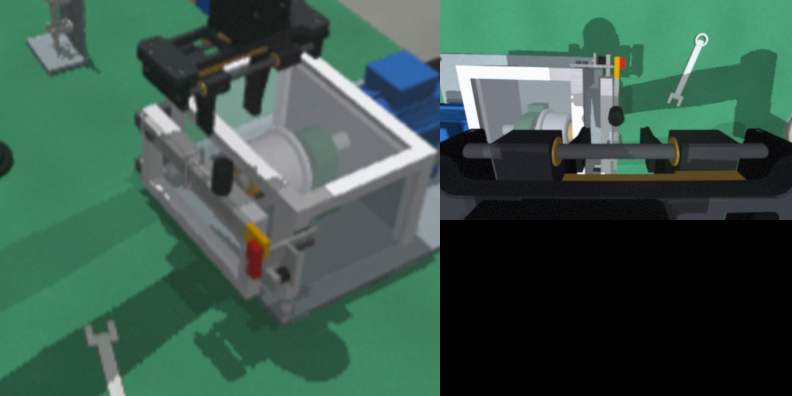

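The pictures show the gate shut, the bar's yellow nose down behind the red catch (side crop 257,245), and the gripper clear.

```bash
python3 -c "
from station import r
print(r.finish_job())"
```

```text
the job is handed in; nothing more can be done
None
```

I swung the gate shut, and the latch bar is down behind the catch and holding it without the robot. The grip is released with the arm clear, and the job was handed in at about 20 s (no verdict shown).

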